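# Find the gap under a height stop with spacer plates

## Task

Find out how high the foot of the height stop stands above the worktop. Push the thinnest spacer plate, which lies ready in front of the stop, in under the foot; then lay the middle and the thickest one in front in turn and push them in after it, letting each drive the one before out at the back, until one will not go in or all have gone in. Leave the thickest plate that goes in lying flat under the middle of the foot, and leave the jar, the weight and the tin where they stand.

Things in the scene. Friction and masses are not known exactly. Their poses are not given: they have to be found in the camera images.
- bridge: the height stop: a low grey crossbar on two short steel posts, screwed to the worktop, immovable; 50 mm deep (x), 212 mm wide (y); 132 mm free between the posts' base plates; crossbar's underside 36 mm up, its top 50 mm. Origin on the worktop under the middle of the foot. +x: the way plates are pushed through, away from the robot (130 mm behind are clear); +y: along the crossbar.
- under_foot (a point): point on the bare worktop straight under the middle of the foot (same place as the stop's origin). The foot is a flat steel pad (foot_c0, its centre), 36 mm deep (x), 40 mm wide (y), 10 mm thick, on a spindle with a black knob (top at most 80 mm up). It is rigidly fixed; the gap between its underside and the worktop differs each time, from 9 to 21 mm, and has to be found..
- thin_plate (a point): centre (half-way up) of the thinnest spacer plate: plain loose aluminium, 90 mm long (x) by 45 mm wide (y) by 8 mm thick (z), about 0.12 kg, lying flat on the worktop in front of the foot on the robot's side, roughly in line with it. It slides easily (friction under 3 N).
- middle_plate (a point): centre (half-way up) of the middle spacer plate, same plan 90 x 45 mm, 13 mm thick, about 0.19 kg; slides as easily. A fixed timer box, about 0.1 m high, stands close beyond the far ends of this plate and the thickest one: carry them back from it or above it.
- thick_plate (a point): centre (half-way up) of the thickest plate, 90 x 45 mm, 18 mm thick, about 0.27 kg. It and the middle one lie side by side to the right of the stop in either order, long sides roughly along x. Too thick a plate stops dead with its front edge at the foot's front face (its centre 63 mm before the stop's origin); one that fits slides in with friction only (under 7 N for two plates).
- thin: the thinnest plate again, given by the centre of its underside; x along its length, z up
- middle: the middle plate again, given by the centre of its underside; x along its length, z up
- thick: the thickest plate again, given by the centre of its underside; x along its length, z up
- jar: bystander: closed plastic sample jar, 62 mm across, 78 mm high, behind and to the right of the stop; origin at the centre of its underside
- weight: bystander: brass 200 g weight, 29 mm across, 38 mm high, to the right of the plates; origin at the centre of its underside
- tin: bystander: open aluminium moisture tin, 63 mm across, 41 mm high, between the robot and the stop; origin at the centre of its underside
Not all that is in view belongs to the job. Leave any black or purple look-alike of the thin alone.

How it is judged:
By the outcome, as a careful person would: the job done as asked, in the order asked, and still so for the second after the job is handed in, with the robot touching nothing.
It also fails if it takes over 72 s, if anything falls off the work surface, if the arm or the gripper's body presses on something with over 40 N, if the wrist force passes 120 N, or if a joint passes its speed limit or range.

## Robot

A 6-joint arm with a two-finger parallel gripper is mounted at the origin on a cart in front of the work surface, level with it; the furniture and walls round the work are solid. World frame = base frame: x ahead of the robot, y to its left, z up, the work surface at z = 0. Lengths are in m, angles in rad, forces in N, time in s.
With the tool pointing down it reaches from about 0.325 to 0.9 m from the base axis. Payload 6.1 kg.
Tool frame: the origin (TCP) lies on the centre line of the jaws, within the pads' length; the fingertips stand 22 mm ahead of it and the grasp point (between the pads) lies 3 mm ahead of it; z points along the fingers, y is the line along which they close (so a half turn about z gives the same grasp; the last joint's range is limited). The gripper opens to 87 mm and grips with 3 to 60 N. Pads are 19 mm wide; open, the fingers measure 117 mm over their backs; the gripper's body (75 mm by 190 mm) begins 51 mm behind the grasp point.
Start: joints at [-1.402, 0.22, 1.526, -0, 1.395, -0.126], TCP at [0.182, -0.598, 0.245] pointing down, gripper open.
Joint ranges: [-2.98, 2.98], [-0.91, 2.08], [0.09, 2.57], [-1.24, 4.39], [0.2, 2.65], [-2.68, 2.68]. Speed limits (rad/s): [2.57, 2.57, 3.01, 3.14, 3.14, 3.14].

## Interface

Orientations are given as a rotation vector (axis times angle).
In Python, from bench import telemetry, camera, camera_params, order gives the robot as it stands.
- The arm moves only by the shell command python3 -m inch 'ROWS' [FORCE]. ROWS is JSON, a list of rows, each an object of numbers: "jaw": the finger opening in m, from 0 to 0.087; "tx", "ty", "tz": the shift along the tool's x, y, z in m; "ax", "ay", "az": the turn, a rotation vector about the tool's x, y, z in degrees. A call has 1 to 20 rows; each row shifts and turns the commanded pose from where the row before left it, along the tool's axes as they then stand; what a row does not reach is not made up. A row lasts 1/10 s, in which the tool goes at most 50 mm and 8.59 degrees, less where a joint would pass 70% of its speed; a pose out of reach is approached as far as the arm can. A call is refused whole if a number of a shift passes 0.05 or a number of a turn 8.59, either way. A call with a gripper value outside its range is refused whole. The fingers move at their own pace and stop on an object; FORCE is the grip in N (left out, the last holds). Time passes only in rows, so rows that do not move let the fingers close. It gives the time, the measured TCP pose, the force, the opening and the grip force at its end, in the units of the state.
- telemetry.read_state(): the state, without advancing time (a new reading comes with each control period).
- camera(name): name is "side" or "top" or "wrist"; returns the picture (384x512x3 uint8, red, green, blue); there is no depth.
- camera_params(name): a dict with "fovy" (degrees; the focal length in pixels is half the picture's height over the tangent of half this angle, whatever the lens; pixels are square), "cx", "cy" (the principal point, pixels), "R" (3x3) and "t" (3): a world point X has camera coordinates R X + t; the wrist camera has in their place "tool_from_camera" (4x4, takes a point from camera to tool coordinates, whose origin is the TCP and whose axes are the flange's). Camera axes: x right, y down, z forward; pixel columns grow to the right and rows downward; lengths in m; the calibration is good to about 2 mm. A picture is of the moment at which its call begins: read the wrist's pose just before it. camera_params takes no time and is no camera call.
- order.hand_in(): hands the job in; it is judged then, once.
The state is a dict: "clock": time; "joint_pos": joint angles; "qvel": joint speeds; "effort": joint torques, N m; "tcp_pos": TCP position; "tcp_rot": TCP orientation; "wrist_force": force on the tool from outside, world axes, zero at the start; "moment": the same for the moment, N m; "width": opening from 0.0 (shut) to 1.0 (fully open); "finger_force": force on a finger pad.
Only numpy, scipy, OpenCV 4.12 (cv2) and the standard library are available. Lean on these libraries where they do the work, as an engineer would, in place of code of your own. Each camera call takes 0.05 s, during which the arm holds its last target. There are 200 camera calls.

## Working session

There is one attempt and no reset: what is moved stays moved. The work goes in short steps, Python scripts to look and compute and a shell command to move; the robot and the scene stay as the last step left them, time stands still between calls to the robot, and variables do not carry over. Pictures are saved under pics/ and viewed, at most 10 in all, crops included, and the job is handed in when it is done.

```bash
ls; mkdir -p pics; cat > h.py <<'E'
import numpy as np, cv2
from bench import telemetry, camera, camera_params, order
from scipy.spatial.transform import Rotation as Ro
def snap(n,f=None):
    s=telemetry.read_state(); im=camera(n)
    if f: cv2.imwrite('pics/'+f,im[:,:,::-1])
    return s,im
def cam(n,s=None):
    p=camera_params(n); f=192/np.tan(np.radians(p['fovy'])/2)
    if n=='wrist':
        T=np.array(p['tool_from_camera']);Rt=Ro.from_rotvec(s['tcp_rot']).as_matrix()
        Rc=Rt@T[:3,:3]; o=Rt@T[:3,3]+np.array(s['tcp_pos'])
    else:
        R=np.array(p['R']); Rc=R.T; o=-R.T@np.array(p['t'])
    return f,p['cx'],p['cy'],Rc,o
def ray(n,u,v,z,s=None):
    f,cx,cy,Rc,o=cam(n,s); d=Rc@np.array([(u-cx)/f,(v-cy)/f,1]); return o+d*(z-o[2])/d[2]
def proj(n,X,s=None):
    f,cx,cy,Rc,o=cam(n,s); c=Rc.T@(np.array(X)-o); return np.array([cx+f*c[0]/c[2],cy+f*c[1]/c[2]])
E
python3 - <<'E'
from h import *
s,a=snap('top'); _,b=snap('side'); s2,c=snap('wrist')
cv2.imwrite('pics/a.png',cv2.resize(a,(800,600))[:,:,::-1])
cv2.imwrite('pics/b.png',cv2.resize(b,(800,600))[:,:,::-1])
np.save('top0.npy',a);np.save('side0.npy',b)
print(s['clock'],s['tcp_pos'],s['tcp_rot'],s['width'])
for n in('top','side','wrist'): print(n,[np.round(x,3).tolist() for x in cam(n,s)], camera_params(n).keys())
E
```

```text
pics
0.0 [ 0.18149409 -0.59748499  0.2434622 ] [-3.10567252e+00 -4.61115236e-01  7.07401913e-05] 1.0041090407108306
top [457.485, 251.35, 187.955, [[-0.026, -0.993, 0.113], [-1.0, 0.026, -0.006], [0.003, -0.113, -0.994]], [0.401, 0.228, 1.1]] dict_keys(['fovy', 'cx', 'cy', 'R', 't'])
side [358.46, 251.477, 196.637, [[-0.998, -0.052, 0.039], [-0.062, 0.581, -0.812], [0.019, -0.812, -0.583]], [0.452, 1.103, 0.669]] dict_keys(['fovy', 'cx', 'cy', 'R', 't'])
wrist [342.331, 252.467, 188.095, [[0.289, -0.918, -0.271], [-0.957, -0.278, -0.08], [-0.002, 0.283, -0.959]], [0.256, -0.575, 0.384]] dict_keys(['fovy', 'cx', 'cy', 'tool_from_camera'])
```

View pics/a.png

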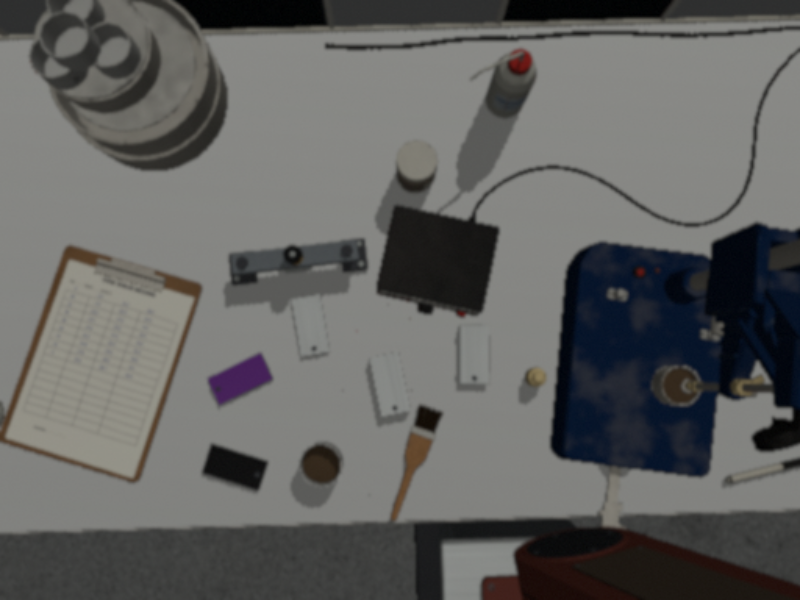

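View pics/b.png

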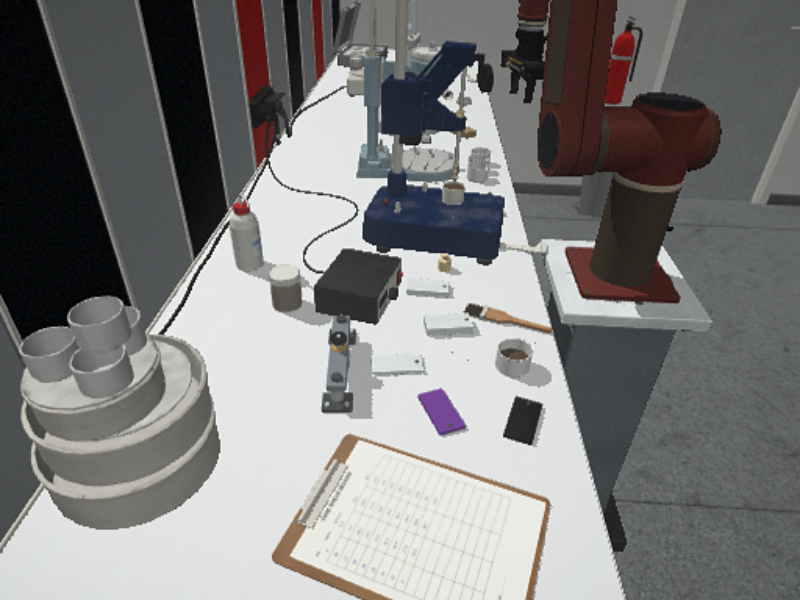

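The top view (800x600) shows the stop at (298,258), the thin plate in front of it at (310,326), and the two other plates at (390,384) and (474,354). The timer box is at (437,258), the jar at (416,165), the weight at (536,377) and the tin at (321,462). The purple (240,379) and black (235,467) pieces are look-alikes to leave alone. The next crop should settle the plate outlines and thicknesses.

```bash
python3 - <<'E'
from h import *
a=np.load('top0.npy');b=np.load('side0.npy')
def st(x,lo,hi): return np.clip((x.astype(float)-lo)/(hi-lo)*255,0,255).astype(np.uint8)
ca=a[140:275,140:355]; cb=b[155:270,195:345]
print(np.percentile(ca,[5,50,99]),np.percentile(cb,[5,50,99]))
ca=cv2.resize(st(ca,20,np.percentile(ca,99.8)),None,fx=3.7,fy=3.7,interpolation=cv2.INTER_CUBIC)
cv2.imwrite('pics/c.png',ca[:,:,::-1])
cb=cv2.resize(st(cb,60,256),None,fx=5,fy=5,interpolation=cv2.INTER_CUBIC)
cv2.imwrite('pics/d.png',cb[:,:,::-1])
# plate segmentation top: local threshold
g=a.max(2).astype(int)
for n,(u,v) in dict(thin=(199,209),p1=(249,246),p2=(303,226)).items():
    print(n,g[v,u-22:u+23].tolist())
E
```

```text
[ 23. 130. 135.] [ 45. 226. 238.]
thin [133, 133, 133, 133, 133, 133, 133, 133, 133, 131, 123, 108, 109, 126, 134, 135, 134, 135, 137, 137, 138, 137, 137, 137, 135, 135, 136, 137, 135, 135, 129, 123, 128, 132, 133, 132, 133, 133, 133, 133, 133, 133, 133, 133, 133]
p1 [132, 132, 132, 132, 132, 132, 132, 130, 121, 101, 92, 93, 108, 128, 135, 136, 137, 137, 136, 137, 138, 137, 136, 134, 133, 133, 135, 136, 134, 135, 136, 132, 128, 128, 131, 132, 132, 132, 132, 132, 132, 131, 132, 132, 131]
p2 [133, 132, 133, 133, 132, 133, 132, 133, 133, 131, 120, 100, 91, 108, 127, 134, 135, 134, 132, 133, 134, 134, 135, 135, 135, 135, 136, 137, 138, 138, 136, 128, 120, 127, 132, 133, 133, 132, 133, 132, 133, 132, 133, 133, 133]
```

View pics/c.png

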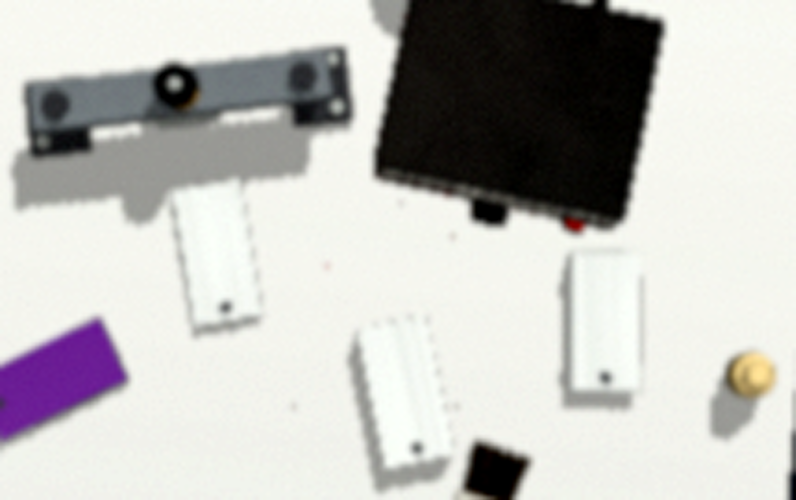

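View pics/d.png

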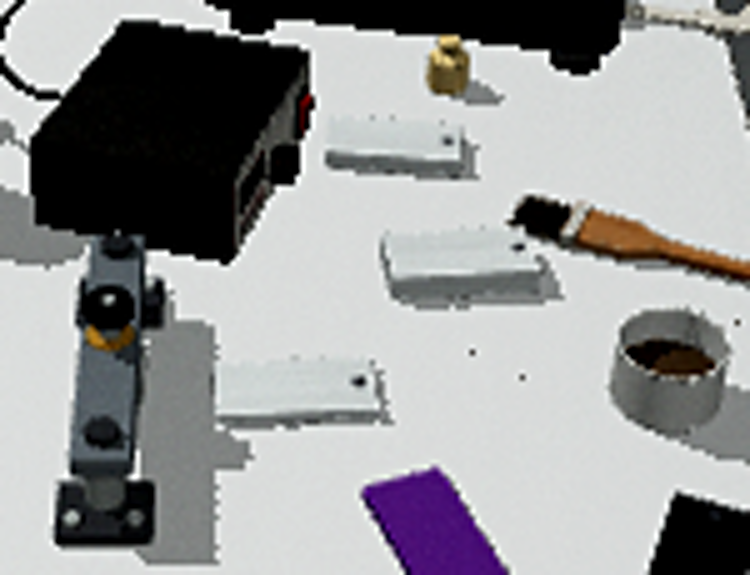

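The crops show one round dot at the robot-side end of each plate. In c.png the thin plate is at (216,258), P1 at (405,394) and P2 at (604,320). In d.png, P1 (centre about (465,265)) has the taller side face and longer shadow, so it is probably the thick plate, and P2 by the timer is the middle one. I'll check this numerically.

```bash
python3 - <<'E'
from h import *
a=np.load('top0.npy');b=np.load('side0.npy')
P=dict(thin=([(172,196),(240,180),(261,320),(193,332)],.008),p1=([(357,335),(427,318),(451,456),(384,470)],.018),p2=([(571,250),(641,250),(637,390),(571,392)],.013))
for n,(c,z) in P.items():
    w=np.array([ray('top',140+u/3.7,140+v/3.7,z)[:2] for u,v in c]); m=w.mean(0)
    d=(w[0]+w[1]-w[2]-w[3])/2; e=(w[0]+w[3]-w[1]-w[2])/2
    print(n,m.round(4),'yaw',np.degrees(np.arctan2(d[1],d[0])).round(1),np.linalg.norm(d).round(4),np.linalg.norm(e).round(4))
    # side-face profile of near long side (the +y side)
    for z2 in (0,z):
        print('   side px of +y mid edge at z',z2,proj('side',[*(w[0]+w[3])/2,z2]).round(1))
    u,v=proj('side',[*(w[0]+w[3])/2,z/2]).round().astype(int)
    for k in(-4,0,4): print('  ',v-8,b[v-8:v+9,u+k].max(1).tolist())
def st(n,uv,z,sc): print(n,ray('top',140+uv[0]/sc,140+uv[1]/sc,z)[:2].round(4))
st('knob',(176,86),.08,3.7)
for n,uv in dict(barL=(25,88),barR=(345,47),barLf=(30,127)).items(): st(n,uv,.05,3.7)
for n,uv in dict(bpLf=(32,155),bpLfr=(90,150),bpRfr=(352,122),bpRfl=(295,126)).items(): st(n,uv,.006,3.7)
for n,uv in dict(jar=(416,160,.078),weight=(537,376,.038),tin=(321,462,.04),tLf=(378,293,.1),tRf=(483,313,.1),tLb=(397,207,.1),knobbox=(424,309,.03),brush=(430,408,.01)).items(): print(n,ray('top',uv[0]*.64,uv[1]*.64,uv[2])[:2].round(4))
E
```

```text
thin [0.4768 0.3499] yaw 7.9 0.0904 0.0447
   side px of +y mid edge at z 0 [255.9 239.6]
   side px of +y mid edge at z 0.008 [256.  237.4]
   230 [223, 225, 225, 223, 223, 224, 222, 195, 141, 124, 152, 229, 230, 230, 229, 229, 229]
   230 [225, 223, 225, 221, 220, 224, 223, 169, 135, 112, 233, 234, 230, 231, 230, 229, 231]
   230 [222, 221, 224, 222, 218, 223, 230, 150, 130, 154, 231, 233, 230, 229, 230, 230, 230]
p1 [0.3855 0.2307] yaw 9.2 0.0874 0.0445
   side px of +y mid edge at z 0 [288.4 214.3]
   side px of +y mid edge at z 0.018 [288.9 209.6]
   204 [216, 222, 221, 225, 221, 238, 146, 134, 138, 137, 127, 157, 235, 233, 232, 229, 229]
   204 [215, 221, 222, 224, 222, 226, 151, 137, 138, 135, 162, 161, 230, 232, 231, 229, 228]
   204 [218, 222, 219, 219, 220, 186, 143, 135, 138, 155, 165, 156, 228, 231, 229, 229, 228]
p2 [0.4292 0.1012] yaw -3.1 0.0901 0.0436
   side px of +y mid edge at z 0 [272.9 189.2]
   side px of +y mid edge at z 0.013 [273.1 186. ]
   180 [223, 221, 218, 218, 222, 235, 137, 125, 152, 155, 230, 230, 230, 229, 230, 229, 228]
   180 [223, 223, 220, 218, 217, 226, 161, 134, 132, 113, 227, 231, 230, 229, 229, 229, 228]
   180 [223, 221, 220, 218, 218, 221, 193, 141, 131, 138, 229, 233, 230, 229, 229, 230, 228]
knob [0.5767 0.3652]
barL [0.583 0.464]
barR [0.604  0.2626]
barLf [0.5582 0.4609]
bpLf [0.5464 0.4693]
bpLfr [0.5487 0.4316]
bpRfr [0.5627 0.2605]
bpRfl [0.561  0.2978]
jar [0.7139 0.1833]
weight [0.3937 0.0127]
tin [0.2779 0.3332]
tLf [0.516  0.2436]
tRf [0.4839 0.0969]
tLb [0.6389 0.2135]
knobbox [0.4981 0.1761]
brush [0.3499 0.1708]
```

```bash
python3 - <<'E'
from h import *
def tri(ut,us):
    A=[]
    for n,(u,v) in(('top',ut),('side',us)):
        f,cx,cy,Rc,o=cam(n); d=Rc@np.array([(u*.64-cx)/f,(v*.64-cy)/f,1]); A.append((o,d/np.linalg.norm(d)))
    (o1,d1),(o2,d2)=A
    t=np.linalg.lstsq(np.c_[d1,-d2],o2-o1,rcond=None)[0]
    p,q=o1+t[0]*d1,o2+t[1]*d2
    return ((p+q)/2).round(3),np.linalg.norm(p-q).round(3)
for n,t,s in(('blackball',(778,435),(486,78)),('brass',(745,387),(468,133)),('bluefront',(720,318),(465,120)),('bluetopedge',(760,228),(397,80)),('cup',(678,385),(455,185)),('chucktop',(800,388),(459,60))):
    print(n,tri(t,s))
_,c=snap('wrist','w0.png')
b=np.load('side0.npy'); cv2.imwrite('pics/e.png',cv2.resize(b[0:175,210:400],None,fx=3.4,fy=3.4,interpolation=cv2.INTER_CUBIC)[:,:,::-1])
E
```

```text
blackball (array([ 0.329, -0.157,  0.375]), np.float64(0.004))
brass (array([ 0.363, -0.19 ,  0.246]), np.float64(0.024))
bluefront (array([ 0.41 , -0.137,  0.298]), np.float64(0.091))
bluetopedge (array([ 0.53 , -0.16 ,  0.366]), np.float64(0.027))
cup (array([ 0.375, -0.157,  0.131]), np.float64(0.005))
chucktop (array([ 0.383, -0.165,  0.407]), np.float64(0.009))
```

View pics/e.png

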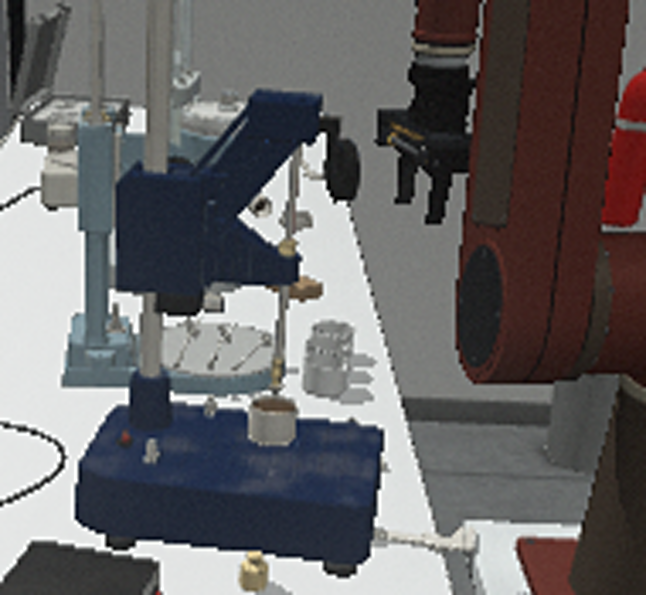

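The press beside the route tops out at about z = 0.43 m near (0.35,-0.16), so I'll pass over it at about z = 0.56.

```bash
python3 -m inch '[{"tz":-0.045,"jaw":0.012},{"tz":-0.045},{"tz":-0.045},{"tz":-0.045},{"tz":-0.045},{"tz":-0.045},{"tz":-0.045},{"tx":0.027,"ty":-0.0376},{"tx":0.027,"ty":-0.0376},{"tx":0.027,"ty":-0.0376},{"tx":0.027,"ty":-0.0376},{"tx":0.027,"ty":-0.0376},{"tx":0.027,"ty":-0.0376},{"tx":0.027,"ty":-0.0376},{"tx":0.027,"ty":-0.0376},{"tx":0.027,"ty":-0.0376},{"tx":0.027,"ty":-0.0376}]'
```

```text
validation failed for argument at $[0]...
```

```bash
python3 -m inch '[{"jaw":0.012,"tx":0,"ty":0,"tz":-0.045,"ax":0,"ay":0,"az":0}]'; python3 -m inch --help | head -20
```

```text
clock: 0.3
tcp_pos: [0.1809, -0.5942, 0.2817]
tcp_rot: [-3.093, -0.459, 0.001]
wrist_force: [0.1, -0.0, -0.5]
width: 0.963
finger_force: 0.0invalid input: not JSON, or not a number
```

```bash
python3 -c "
from h import *
s=telemetry.read_state();print(s['clock'],s['tcp_pos'],s['width'])"
```

```text
0.3 [ 0.18086058 -0.59420369  0.28170268] 0.9629398768219943
```

```bash
python3 -m inch '[{"jaw":0.012,"tx":0,"ty":0,"tz":-0.045,"ax":0,"ay":0,"az":0},{"jaw":0.012,"tx":0,"ty":0,"tz":-0.045,"ax":0,"ay":0,"az":0},{"jaw":0.012,"tx":0,"ty":0,"tz":-0.045,"ax":0,"ay":0,"az":0},{"jaw":0.012,"tx":0,"ty":0,"tz":-0.045,"ax":0,"ay":0,"az":0},{"jaw":0.012,"tx":0,"ty":0,"tz":-0.045,"ax":0,"ay":0,"az":0},{"jaw":0.012,"tx":0,"ty":0,"tz":-0.045,"ax":0,"ay":0,"az":0},{"jaw":0.012,"tx":0.027,"ty":-0.0376,"tz":0,"ax":0,"ay":0,"az":0},{"jaw":0.012,"tx":0.027,"ty":-0.0376,"tz":0,"ax":0,"ay":0,"az":0},{"jaw":0.012,"tx":0.027,"ty":-0.0376,"tz":0,"ax":0,"ay":0,"az":0},{"jaw":0.012,"tx":0.027,"ty":-0.0376,"tz":0,"ax":0,"ay":0,"az":0},{"jaw":0.012,"tx":0.027,"ty":-0.0376,"tz":0,"ax":0,"ay":0,"az":0}]'
```

```text
clock: 1.4
tcp_pos: [0.2564, -0.3772, 0.5593]
tcp_rot: [-3.107, -0.461, -0.0]
wrist_force: [1.0, 0.7, 0.0]
width: 0.145
finger_force: 0.0
```

```bash
python3 -m inch '[{"jaw":0.012,"tx":0.027,"ty":-0.0376,"tz":0,"ax":0,"ay":0,"az":0},{"jaw":0.012,"tx":0.027,"ty":-0.0376,"tz":0,"ax":0,"ay":0,"az":0},{"jaw":0.012,"tx":0.027,"ty":-0.0376,"tz":0,"ax":0,"ay":0,"az":0},{"jaw":0.012,"tx":0.027,"ty":-0.0376,"tz":0,"ax":0,"ay":0,"az":0},{"jaw":0.012,"tx":0.027,"ty":-0.0376,"tz":0,"ax":0,"ay":0,"az":0},{"jaw":0.012,"tx":0.02,"ty":-0.0415,"tz":0,"ax":0,"ay":0,"az":0},{"jaw":0.012,"tx":0.02,"ty":-0.0415,"tz":0,"ax":0,"ay":0,"az":0},{"jaw":0.012,"tx":0.02,"ty":-0.0415,"tz":0,"ax":0,"ay":0,"az":0},{"jaw":0.012,"tx":0.02,"ty":-0.0415,"tz":0,"ax":0,"ay":0,"az":0},{"jaw":0.012,"tx":0.02,"ty":-0.0415,"tz":0,"ax":0,"ay":0,"az":0},{"jaw":0.012,"tx":0.02,"ty":-0.0415,"tz":0,"ax":0,"ay":0,"az":0},{"jaw":0.012,"tx":0.02,"ty":-0.0415,"tz":0.03,"ax":0,"ay":0,"az":0},{"jaw":0.012,"tx":0.02,"ty":-0.0415,"tz":0.03,"ax":0,"ay":0,"az":0},{"jaw":0.012,"tx":0.02,"ty":-0.0415,"tz":0.03,"ax":0,"ay":0,"az":0},{"jaw":0.012,"tx":0,"ty":0,"tz":0.045,"ax":0,"ay":0,"az":5},{"jaw":0.012,"tx":0,"ty":0,"tz":0.045,"ax":0,"ay":0,"az":5},{"jaw":0.012,"tx":0,"ty":0,"tz":0.045,"ax":0,"ay":0,"az":0},{"jaw":0.012,"tx":0,"ty":0,"tz":0,"ax":0,"ay":0,"az":0}]'
python3 - <<'E'
from h import *
s,c=snap('wrist'); np.save('w1.npy',c)
cv2.imwrite('pics/f.png',cv2.resize(c,(800,600))[:,:,::-1]); print(s['tcp_pos'],s['tcp_rot'],s['clock'])
import json; json.dump({k:np.array(s[k]).tolist() for k in('tcp_pos','tcp_rot')},open('w1.json','w'))
E
```

```text
clock: 3.2
tcp_pos: [0.3886, 0.2362, 0.3348]
tcp_rot: [3.131, 0.189, -0.021]
wrist_force: [0.0, 0.6, 0.5]
width: 0.14
finger_force: 0.0
[0.38863692 0.23622893 0.3348484 ] [ 3.13134188  0.1894588  -0.0214443 ] 3.2
```

View pics/f.png

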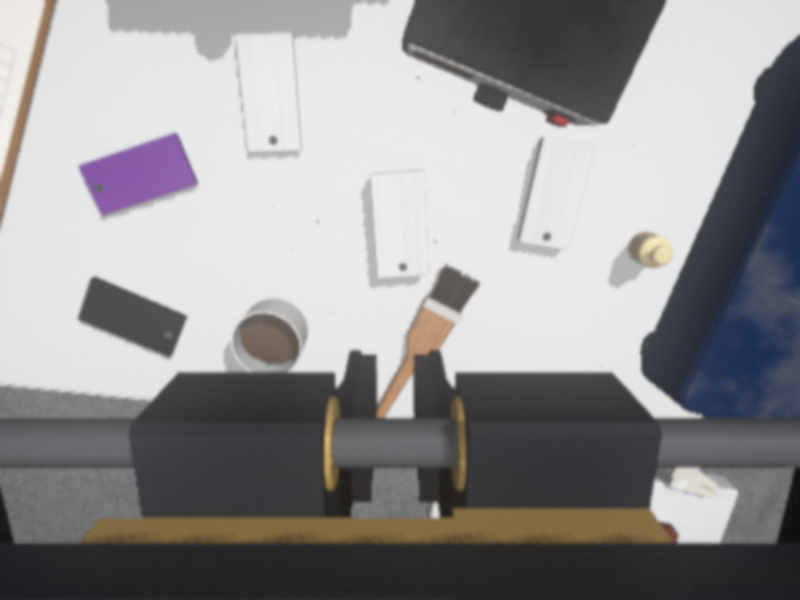

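The wrist view (800x600) shows the thin plate at (269,93), the thick at (399,224) and the middle at (557,192), all clear to reach. The brush and tin lie nearer the robot.

```bash
python3 - <<'E'
from h import *
import json
s=json.load(open('w1.json'))
P=dict(thin=([(237,36),(292,33),(300,150),(248,153)],.008),thick=([(372,174),(421,171),(428,274),(379,277)],.018),mid=([(543,138),(595,147),(570,248),(521,243)],.013))
for n,(c,z) in P.items():
    w=np.array([ray('wrist',u*.64,v*.64,z,s)[:2] for u,v in c]); m=w.mean(0)
    d=(w[0]+w[1]-w[2]-w[3])/2; e=(w[0]+w[3]-w[1]-w[2])/2
    print(n,m.round(4),'yaw',np.degrees(np.arctan2(d[1],d[0])).round(1),np.linalg.norm(d).round(4),np.linalg.norm(e).round(4))
M=Ro.from_rotvec(s['tcp_rot']).as_matrix(); print(M.round(3))
yaw=np.arctan2(M[1,0],M[0,0]);print(np.degrees(yaw))
t=np.array([.4768,.3499])-.07*np.array([.9905,.1374]);d=np.r_[t-s['tcp_pos'][:2],0];print(t,d,M.T@d)
E
```

```text
thin [0.4811 0.3496] yaw 7.8 0.0896 0.0439
thick [0.3887 0.2308] yaw 10.9 0.0892 0.0421
mid [0.4294 0.1007] yaw -1.2 0.0879 0.0441
[[ 0.993  0.121 -0.013]
 [ 0.121 -0.993 -0.005]
 [-0.014  0.004 -1.   ]]
6.923366996468192
[0.407465 0.340282] [0.01882808 0.10405307 0.        ] [ 0.0312305  -0.10102254 -0.00080008]
```

```bash
python3 -m inch '[{"jaw":0.012,"tx":0.006,"ty":-0.02,"tz":0,"ax":0,"ay":0,"az":0},{"jaw":0.012,"tx":0.006,"ty":-0.02,"tz":0,"ax":0,"ay":0,"az":0},{"jaw":0.012,"tx":0.006,"ty":-0.02,"tz":0,"ax":0,"ay":0,"az":0},{"jaw":0.012,"tx":0.006,"ty":-0.02,"tz":0,"ax":0,"ay":0,"az":0},{"jaw":0.012,"tx":0.006,"ty":-0.02,"tz":0.03,"ax":0,"ay":0,"az":-0.5},{"jaw":0.012,"tx":0,"ty":0,"tz":0.04,"ax":0,"ay":0,"az":0},{"jaw":0.012,"tx":0,"ty":0,"tz":0.04,"ax":0,"ay":0,"az":0},{"jaw":0.012,"tx":0,"ty":0,"tz":0.04,"ax":0,"ay":0,"az":0},{"jaw":0.012,"tx":0,"ty":0,"tz":0.04,"ax":0,"ay":0,"az":0},{"jaw":0.012,"tx":0,"ty":0,"tz":0.04,"ax":0,"ay":0,"az":0},{"jaw":0.012,"tx":0,"ty":0,"tz":0.03,"ax":0,"ay":0,"az":0},{"jaw":0.012,"tx":0,"ty":0,"tz":0,"ax":0,"ay":0,"az":0},{"jaw":0.012,"tx":0,"ty":0,"tz":0,"ax":0,"ay":0,"az":0}]'
```

```text
clock: 4.55
tcp_pos: [0.4125, 0.3416, 0.0855]
tcp_rot: [-3.133, -0.202, -0.005]
wrist_force: [0.2, 0.7, 0.5]
width: 0.141
finger_force: 0.0
```

```bash
python3 -m inch '[{"jaw":0.012,"tx":0,"ty":0,"tz":0.03,"ax":0,"ay":0,"az":0},{"jaw":0.012,"tx":0,"ty":0,"tz":0.02,"ax":0,"ay":0,"az":0},{"jaw":0.012,"tx":0,"ty":0,"tz":0.009,"ax":0,"ay":0,"az":0},{"jaw":0.012,"tx":0,"ty":0,"tz":0,"ax":0,"ay":0,"az":0},{"jaw":0.012,"tx":0.005,"ty":0,"tz":0,"ax":0,"ay":0,"az":0},{"jaw":0.012,"tx":0.005,"ty":0,"tz":0,"ax":0,"ay":0,"az":0},{"jaw":0.012,"tx":0.005,"ty":0,"tz":0,"ax":0,"ay":0,"az":0},{"jaw":0.012,"tx":0.007,"ty":0,"tz":0,"ax":0,"ay":0,"az":0},{"jaw":0.012,"tx":0.007,"ty":0,"tz":0,"ax":0,"ay":0,"az":0},{"jaw":0.012,"tx":0.007,"ty":0,"tz":0,"ax":0,"ay":0,"az":0},{"jaw":0.012,"tx":0.007,"ty":0,"tz":0,"ax":0,"ay":0,"az":0},{"jaw":0.012,"tx":0.007,"ty":0,"tz":0,"ax":0,"ay":0,"az":0},{"jaw":0.012,"tx":0.007,"ty":0,"tz":0,"ax":0,"ay":0,"az":0},{"jaw":0.012,"tx":0.007,"ty":0,"tz":0,"ax":0,"ay":0,"az":0},{"jaw":0.012,"tx":0,"ty":0,"tz":0,"ax":0,"ay":0,"az":0}]'
```

```text
clock: 6.05
tcp_pos: [0.4751, 0.3488, 0.0239]
tcp_rot: [-3.135, -0.202, -0.002]
wrist_force: [-0.3, -0.8, -0.7]
width: 0.139
finger_force: 0.0
```

```bash
python3 -m inch '[{"jaw":0.012,"tx":0.007,"ty":0,"tz":-0.001,"ax":0,"ay":0,"az":0.5},{"jaw":0.012,"tx":0.007,"ty":0,"tz":0,"ax":0,"ay":0,"az":0.5},{"jaw":0.012,"tx":0.007,"ty":0,"tz":0,"ax":0,"ay":0,"az":0.5},{"jaw":0.012,"tx":0.007,"ty":0,"tz":0,"ax":0,"ay":0,"az":0.5},{"jaw":0.012,"tx":0.006,"ty":0,"tz":0,"ax":0,"ay":0,"az":0},{"jaw":0.012,"tx":0.006,"ty":0,"tz":0,"ax":0,"ay":0,"az":0},{"jaw":0.012,"tx":0.005,"ty":0,"tz":0,"ax":0,"ay":0,"az":0},{"jaw":0.012,"tx":0,"ty":0,"tz":0,"ax":0,"ay":0,"az":0}]'
python3 - <<'E'
from h import *
_,a=snap('top'); _,b=snap('side')
g=lambda x,f:cv2.resize(np.clip(x.astype(float)*f,0,255).astype(np.uint8),None,fx=4,fy=4,interpolation=cv2.INTER_CUBIC)[:,:,::-1]
A=g(a[130:270,130:230],1.8);B=g(b[180:320,190:290],1)
cv2.imwrite('pics/g.png',np.hstack([A,B]))
E
```

```text
clock: 6.85
tcp_pos: [0.5195, 0.3535, 0.0249]
tcp_rot: [-3.138, -0.147, -0.002]
wrist_force: [1.0, 0.7, -0.2]
width: 0.14
finger_force: 0.0
```

View pics/g.png

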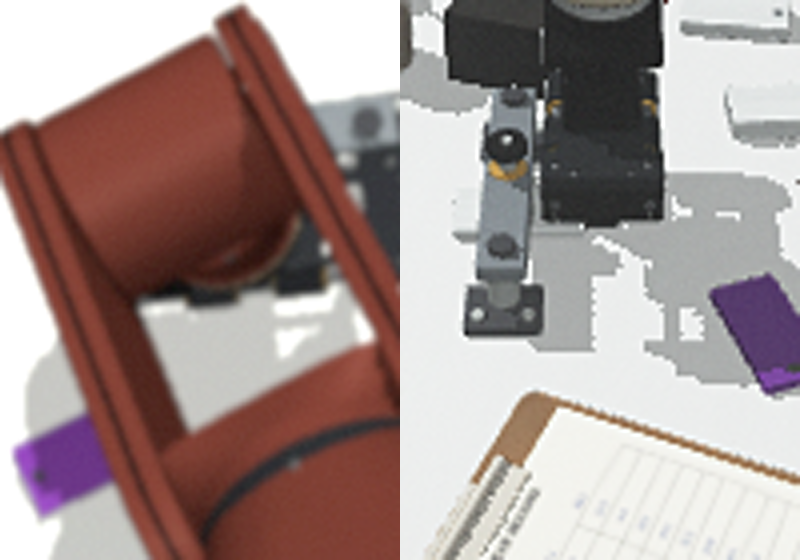

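The thin plate's far end shows behind the crossbar at (465,212) in the right panel, so it has gone in. Next I fetch the middle plate (P2).

```bash
python3 -m inch '[{"jaw":0.012,"tx":-0.015,"ty":0,"tz":0,"ax":0,"ay":0,"az":0},{"jaw":0.012,"tx":-0.015,"ty":0,"tz":0,"ax":0,"ay":0,"az":0},{"jaw":0.012,"tx":0,"ty":0,"tz":-0.04,"ax":0,"ay":0,"az":0},{"jaw":0.012,"tx":0,"ty":0,"tz":-0.045,"ax":0,"ay":0,"az":0},{"jaw":0.07,"tx":0,"ty":0,"tz":-0.045,"ax":0,"ay":0,"az":0},{"jaw":0.07,"tx":0,"ty":0,"tz":-0.045,"ax":0,"ay":0,"az":0},{"jaw":0.07,"tx":-0.0123,"ty":0.0301,"tz":0,"ax":0,"ay":0,"az":0},{"jaw":0.07,"tx":-0.0123,"ty":0.0301,"tz":0,"ax":0,"ay":0,"az":0},{"jaw":0.07,"tx":-0.0123,"ty":0.0301,"tz":0,"ax":0,"ay":0,"az":0},{"jaw":0.07,"tx":-0.0123,"ty":0.0301,"tz":0,"ax":0,"ay":0,"az":0},{"jaw":0.07,"tx":-0.0123,"ty":0.0301,"tz":0,"ax":0,"ay":0,"az":0},{"jaw":0.07,"tx":-0.0123,"ty":0.0301,"tz":0,"ax":0,"ay":0,"az":0},{"jaw":0.07,"tx":-0.0123,"ty":0.0301,"tz":0,"ax":0,"ay":0,"az":0},{"jaw":0.07,"tx":-0.0123,"ty":0.0301,"tz":0,"ax":0,"ay":0,"az":0},{"jaw":0.07,"tx":0,"ty":0,"tz":0,"ax":0,"ay":0,"az":7.4},{"jaw":0.07,"tx":0,"ty":0,"tz":0,"ax":0,"ay":0,"az":0}]'
python3 - <<'E'
from h import *
s,c=snap('wrist'); np.save('w2.npy',c); print(s['tcp_pos'],s['tcp_rot'])
for n,X in dict(c=(.4293,.101,.013)).items(): print(proj('wrist',X,s)/.64)
g=cv2.GaussianBlur(c,(3,3),0).max(2)
cv2.imwrite('pics/h.png',cv2.resize(np.clip((c.astype(float)-100)*1.7,0,255).astype(np.uint8),(800,600))[:,:,::-1])
E
```

```text
clock: 8.55
tcp_pos: [0.4131, 0.101, 0.1999]
tcp_rot: [-3.141, 0.06, -0.001]
wrist_force: [0.4, -0.9, 0.0]
width: 0.802
finger_force: 0.0
[0.41308557 0.10100675 0.19988649] [-3.14088917e+00  5.99976869e-02 -1.47798397e-03]
[394.15432806 239.4870454 ]
```

View pics/h.png

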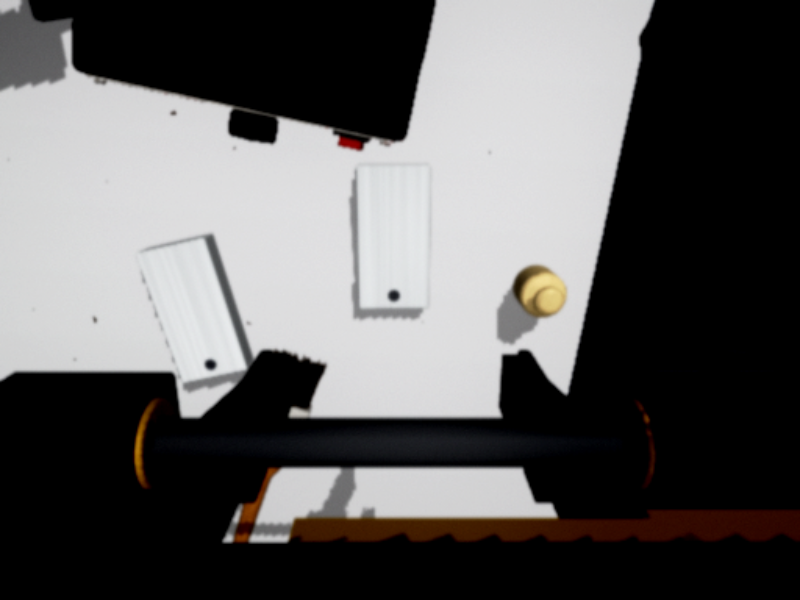

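The middle plate is centred at (393,235), square to the tool, and clear of the weight (540,292) and the box. The thick plate at (195,310) shows its taller side face. Descending to grasp.

```bash
python3 -m inch '[{"jaw":0.07,"tx":0,"ty":0,"tz":0.045,"ax":0,"ay":0,"az":0},{"jaw":0.07,"tx":0,"ty":0,"tz":0.045,"ax":0,"ay":0,"az":0},{"jaw":0.07,"tx":0,"ty":0,"tz":0.045,"ax":0,"ay":0,"az":0},{"jaw":0.07,"tx":0,"ty":0,"tz":0.03,"ax":0,"ay":0,"az":0},{"jaw":0.07,"tx":0,"ty":0,"tz":0.0095,"ax":0,"ay":0,"az":0},{"jaw":0.07,"tx":0,"ty":0,"tz":0,"ax":0,"ay":0,"az":0},{"jaw":0.03,"tx":0,"ty":0,"tz":0,"ax":0,"ay":0,"az":0},{"jaw":0.03,"tx":0,"ty":0,"tz":0,"ax":0,"ay":0,"az":0},{"jaw":0.03,"tx":0,"ty":0,"tz":0,"ax":0,"ay":0,"az":0},{"jaw":0.03,"tx":0,"ty":0,"tz":0,"ax":0,"ay":0,"az":0},{"jaw":0.03,"tx":0,"ty":0,"tz":0,"ax":0,"ay":0,"az":0}]' 30
```

```text
clock: 9.7
tcp_pos: [0.4138, 0.1017, 0.0258]
tcp_rot: [-3.141, 0.055, -0.002]
wrist_force: [-0.2, 0.4, 3.1]
width: 0.511
finger_force: 30.0
```

```bash
python3 -m inch '[{"jaw":0.03,"tx":-0.01,"ty":0,"tz":-0.01,"ax":0,"ay":0,"az":0},{"jaw":0.03,"tx":-0.02,"ty":0,"tz":-0.03,"ax":0,"ay":0,"az":0},{"jaw":0.03,"tx":0,"ty":0,"tz":-0.045,"ax":0,"ay":0,"az":0},{"jaw":0.03,"tx":0,"ty":0,"tz":-0.045,"ax":0,"ay":0,"az":0},{"jaw":0.03,"tx":0.0082,"ty":-0.0318,"tz":0,"ax":0,"ay":0,"az":0},{"jaw":0.03,"tx":0.0082,"ty":-0.0318,"tz":0,"ax":0,"ay":0,"az":0},{"jaw":0.03,"tx":0.0082,"ty":-0.0318,"tz":0,"ax":0,"ay":0,"az":0},{"jaw":0.03,"tx":0.0082,"ty":-0.0318,"tz":0,"ax":0,"ay":0,"az":0},{"jaw":0.03,"tx":0.0082,"ty":-0.0318,"tz":0,"ax":0,"ay":0,"az":0},{"jaw":0.03,"tx":0.0082,"ty":-0.0318,"tz":0,"ax":0,"ay":0,"az":0},{"jaw":0.03,"tx":0.0082,"ty":-0.0318,"tz":0,"ax":0,"ay":0,"az":0},{"jaw":0.03,"tx":0.0082,"ty":-0.0318,"tz":0,"ax":0,"ay":0,"az":0},{"jaw":0.03,"tx":0,"ty":0,"tz":0,"ax":0,"ay":0,"az":-7.5},{"jaw":0.03,"tx":0,"ty":0,"tz":0,"ax":0,"ay":0,"az":0},{"jaw":0.03,"tx":0,"ty":0,"tz":0,"ax":0,"ay":0,"az":0}]'
python3 - <<'E'
from h import *
s,c=snap('wrist'); print(s['tcp_pos'],s['tcp_rot'])
cv2.imwrite('pics/i.png',cv2.resize(np.clip((c.astype(float)-20)*1.2,0,255).astype(np.uint8),(800,600))[:,:,::-1])
for n,X in dict(origin=(.579,.367,0),knob=(.579,.367,.08)).items(): print(n,proj('wrist',X,s)/.64)
E
```

```text
clock: 11.2
tcp_pos: [0.4572, 0.3541, 0.1544]
tcp_rot: [3.137, 0.146, -0.002]
wrist_force: [0.3, 0.0, -1.9]
width: 0.515
finger_force: 30.0
[0.45718894 0.35414069 0.15444756] [ 3.13733440e+00  1.45634238e-01 -2.20832532e-03]
origin [391.72828381  42.3939611 ]
knob [390.67107722   5.44145218]
```

View pics/i.png

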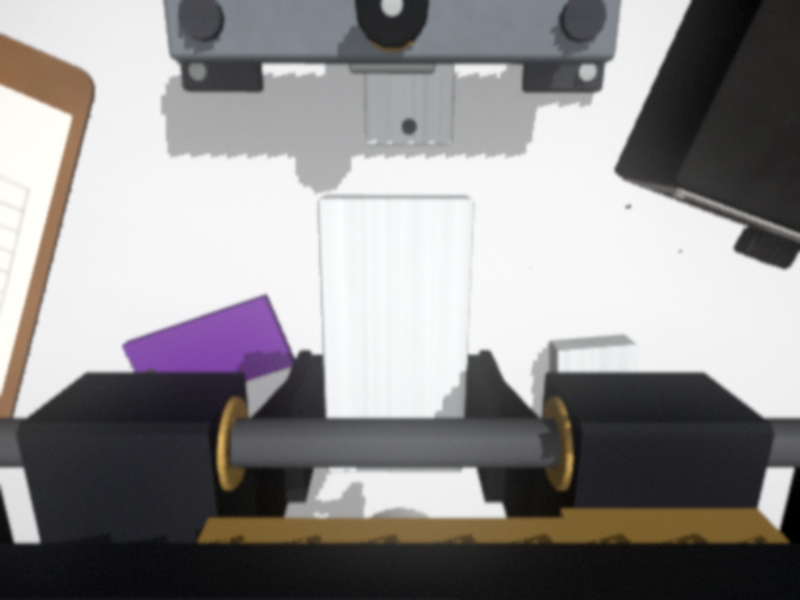

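The stop is square to the tool and the knob at (391,7) matches the prediction. The thin plate is under the foot with its rear edge at v = 143, about 8 mm right of centre. The middle plate is held level, its front edge at v = 196.

```bash
python3 - <<'E'
from h import *
s=telemetry.read_state()
M=Ro.from_rotvec(s['tcp_rot']).as_matrix();t=np.array(s['tcp_pos'])
for n,u,v,z in(('thinrear',409,143,.008),('foot front',392,72,.025),('heldfrontL',319,197,.142),('heldfrontR',473,197,.142),('bpL',222,91,.006),('bpR',560,91,.006),('bpLin',263,80,.006),('bpRin',523,80,.006)):
    p=ray('wrist',u*.64,v*.64,z,s); print(n,p.round(4),(M.T@(p-t)).round(4))
print((M.T@(np.array([.579,.367,0])-t)).round(4), np.degrees(np.arctan2(M[1,0],M[0,0])))
E
```

```text
thinrear [0.5315 0.3536 0.008 ] [0.074  0.0072 0.1466]
foot front [0.5628 0.3652 0.025 ] [ 0.1062 -0.0014  0.1295]
heldfrontL [0.516  0.3811 0.142 ] [ 0.0609 -0.0216  0.0126]
heldfrontR [0.52   0.3378 0.142 ] [0.0609 0.0219 0.0126]
bpL [0.5481 0.4503 0.006 ] [ 0.0994 -0.0875  0.1485]
bpR [0.5636 0.28   0.006 ] [0.0992 0.0835 0.1486]
bpLin [0.5551 0.4297 0.006 ] [ 0.1046 -0.0664  0.1485]
bpRin [0.5671 0.2994 0.006 ] [0.1044 0.0644 0.1486]
[ 0.1225 -0.0018  0.1545] 5.308518468558258
```

```bash
python3 -m inch '[{"jaw":0.03,"tx":0,"ty":-0.0015,"tz":0.04,"ax":0,"ay":0,"az":0},{"jaw":0.03,"tx":0,"ty":0,"tz":0.04,"ax":0,"ay":0,"az":0},{"jaw":0.03,"tx":0,"ty":0,"tz":0.03,"ax":0,"ay":0,"az":0},{"jaw":0.03,"tx":0,"ty":0,"tz":0.013,"ax":0,"ay":0,"az":0},{"jaw":0.03,"tx":0,"ty":0,"tz":0.004,"ax":0,"ay":0,"az":0},{"jaw":0.03,"tx":0,"ty":0,"tz":0,"ax":0,"ay":0,"az":0},{"jaw":0.03,"tx":0,"ty":0,"tz":0,"ax":0,"ay":0,"az":0}]'
```

```text
clock: 11.95
tcp_pos: [0.4591, 0.3569, 0.0302]
tcp_rot: [-3.136, -0.15, -0.005]
wrist_force: [0.4, 0.2, -2.6]
width: 0.511
finger_force: 30.0
```

```bash
python3 -m inch '[{"jaw":0.03,"tx":0,"ty":0,"tz":0.002,"ax":0,"ay":0,"az":0},{"jaw":0.03,"tx":0,"ty":0,"tz":0.002,"ax":0,"ay":0,"az":0},{"jaw":0.03,"tx":0,"ty":0,"tz":0,"ax":0,"ay":0,"az":0},{"jaw":0.065,"tx":0,"ty":0,"tz":0,"ax":0,"ay":0,"az":0},{"jaw":0.065,"tx":0,"ty":0,"tz":0,"ax":0,"ay":0,"az":0},{"jaw":0.065,"tx":0,"ty":0,"tz":0,"ax":0,"ay":0,"az":0},{"jaw":0.065,"tx":-0.01,"ty":0,"tz":0,"ax":0,"ay":0,"az":0},{"jaw":0.065,"tx":-0.02,"ty":0,"tz":0,"ax":0,"ay":0,"az":0},{"jaw":0.065,"tx":-0.02,"ty":0,"tz":0,"ax":0,"ay":0,"az":0},{"jaw":0.012,"tx":-0.002,"ty":0,"tz":0,"ax":0,"ay":0,"az":0},{"jaw":0.012,"tx":0,"ty":0,"tz":0,"ax":0,"ay":0,"az":0},{"jaw":0.012,"tx":0,"ty":0,"tz":0,"ax":0,"ay":0,"az":0},{"jaw":0.012,"tx":0,"ty":0,"tz":0,"ax":0,"ay":0,"az":0},{"jaw":0.012,"tx":0,"ty":0,"tz":0,"ax":0,"ay":0,"az":0}]'
```

```text
clock: 13.35
tcp_pos: [0.4066, 0.3513, 0.0243]
tcp_rot: [-3.138, -0.15, -0.001]
wrist_force: [-1.4, 0.0, 0.0]
width: 0.375
finger_force: 0.0
```

```bash
python3 -m inch '[{"jaw":0.012,"tx":0.005,"ty":0,"tz":0,"ax":0,"ay":0,"az":0},{"jaw":0.012,"tx":0.005,"ty":0,"tz":0,"ax":0,"ay":0,"az":0},{"jaw":0.012,"tx":0.005,"ty":0,"tz":0,"ax":0,"ay":0,"az":0},{"jaw":0.012,"tx":0.006,"ty":0,"tz":0,"ax":0,"ay":0,"az":0},{"jaw":0.012,"tx":0.006,"ty":0,"tz":0,"ax":0,"ay":0,"az":0},{"jaw":0.012,"tx":0.006,"ty":0,"tz":0,"ax":0,"ay":0,"az":0},{"jaw":0.012,"tx":0.006,"ty":0,"tz":0,"ax":0,"ay":0,"az":0},{"jaw":0.012,"tx":0.006,"ty":0,"tz":0,"ax":0,"ay":0,"az":0},{"jaw":0.012,"tx":0.003,"ty":0,"tz":0,"ax":0,"ay":0,"az":0},{"jaw":0.012,"tx":0.002,"ty":0,"tz":0,"ax":0,"ay":0,"az":0},{"jaw":0.012,"tx":0,"ty":0,"tz":0,"ax":0,"ay":0,"az":0}]'
```

```text
clock: 14.45
tcp_pos: [0.4561, 0.356, 0.0243]
tcp_rot: [-3.138, -0.15, -0.001]
wrist_force: [-0.8, 0.3, -0.5]
width: 0.135
finger_force: 0.0
```

```bash
python3 -m inch '[{"jaw":0.012,"tx":0.003,"ty":0,"tz":0,"ax":0,"ay":0,"az":0},{"jaw":0.012,"tx":0.003,"ty":0,"tz":0,"ax":0,"ay":0,"az":0},{"jaw":0.012,"tx":0.003,"ty":0,"tz":0,"ax":0,"ay":0,"az":0},{"jaw":0.012,"tx":0,"ty":0,"tz":0,"ax":0,"ay":0,"az":0}]'
```

```text
clock: 14.85
tcp_pos: [0.4653, 0.3569, 0.0243]
tcp_rot: [-3.138, -0.15, -0.001]
wrist_force: [-0.1, -0.3, 0.7]
width: 0.14
finger_force: 0.0
```

```bash
python3 -m inch '[{"jaw":0.012,"tx":0.002,"ty":0,"tz":0,"ax":0,"ay":0,"az":0},{"jaw":0.012,"tx":0.002,"ty":0,"tz":0,"ax":0,"ay":0,"az":0},{"jaw":0.012,"tx":0,"ty":0,"tz":0,"ax":0,"ay":0,"az":0}]'
```

```text
clock: 15.15
tcp_pos: [0.4689, 0.3573, 0.0243]
tcp_rot: [-3.138, -0.15, -0.001]
wrist_force: [-0.9, -0.8, 1.0]
width: 0.139
finger_force: 0.4
```

```bash
python3 -m inch '[{"jaw":0.012,"tx":0.002,"ty":0,"tz":0,"ax":0,"ay":0,"az":0},{"jaw":0.012,"tx":0.002,"ty":0,"tz":0,"ax":0,"ay":0,"az":0},{"jaw":0.012,"tx":0,"ty":0,"tz":0,"ax":0,"ay":0,"az":0}]'
```

```text
clock: 15.45
tcp_pos: [0.473, 0.3576, 0.0242]
tcp_rot: [-3.138, -0.15, -0.001]
wrist_force: [0.1, 0.3, 0.3]
width: 0.136
finger_force: 0.3
```

```bash
python3 -m inch '[{"jaw":0.012,"tx":0.002,"ty":0,"tz":0,"ax":0,"ay":0,"az":0},{"jaw":0.012,"tx":0.002,"ty":0,"tz":0,"ax":0,"ay":0,"az":0},{"jaw":0.012,"tx":0.001,"ty":0,"tz":0,"ax":0,"ay":0,"az":0},{"jaw":0.012,"tx":0,"ty":0,"tz":0,"ax":0,"ay":0,"az":0}]'
```

```text
clock: 15.85
tcp_pos: [0.4778, 0.3581, 0.0242]
tcp_rot: [-3.138, -0.15, -0.001]
wrist_force: [-0.5, -0.2, -0.5]
width: 0.141
finger_force: 0.3
```

The middle plate has passed the foot's front face with no resistance, so it fits. Pushing it on.

```bash
python3 -m inch '[{"jaw":0.012,"tx":0.005,"ty":0,"tz":0,"ax":0,"ay":0,"az":0},{"jaw":0.012,"tx":0.006,"ty":0,"tz":0,"ax":0,"ay":0,"az":0},{"jaw":0.012,"tx":0.006,"ty":0,"tz":0,"ax":0,"ay":0,"az":0},{"jaw":0.012,"tx":0.006,"ty":0,"tz":0,"ax":0,"ay":0,"az":0},{"jaw":0.012,"tx":0.006,"ty":0,"tz":0,"ax":0,"ay":0,"az":0},{"jaw":0.012,"tx":0.006,"ty":0,"tz":0,"ax":0,"ay":0,"az":0},{"jaw":0.012,"tx":0.006,"ty":0,"tz":0,"ax":0,"ay":0,"az":0},{"jaw":0.012,"tx":0,"ty":0,"tz":0,"ax":0,"ay":0,"az":0},{"jaw":0.012,"tx":-0.02,"ty":0,"tz":0,"ax":0,"ay":0,"az":0},{"jaw":0.012,"tx":-0.02,"ty":0,"tz":0,"ax":0,"ay":0,"az":0},{"jaw":0.07,"tx":0,"ty":0,"tz":-0.045,"ax":0,"ay":0,"az":0},{"jaw":0.07,"tx":0,"ty":0,"tz":-0.045,"ax":0,"ay":0,"az":0},{"jaw":0.07,"tx":0,"ty":0,"tz":-0.045,"ax":0,"ay":0,"az":0},{"jaw":0.07,"tx":0,"ty":0,"tz":-0.04,"ax":0,"ay":0,"az":0},{"jaw":0.07,"tx":0,"ty":0,"tz":0,"ax":0,"ay":0,"az":0}]'
```

```text
clock: 17.35
tcp_pos: [0.4824, 0.3604, 0.2077]
tcp_rot: [-3.132, -0.15, -0.02]
wrist_force: [0.9, 0.4, 1.2]
width: 0.507
finger_force: 0.0
```

```bash
python3 - <<'E'
from h import *
s0=dict(tcp_pos=[.41308557,.10100675,.19988649],tcp_rot=[-3.14088917,.0599976869,-.00147798397])
w=np.array([ray('wrist',u*.64,v*.64,.018,s0)[:2] for u,v in [(139,252),(209,236),(247,372),(183,386)]])
m=w.mean(0);d=(w[0]+w[1]-w[2]-w[3])/2;print(m,np.degrees(np.arctan2(d[1],d[0])),np.linalg.norm(d),np.linalg.norm((w[0]+w[3]-w[1]-w[2])/2))
s,c=snap('wrist'); M=Ro.from_rotvec(s['tcp_rot']).as_matrix();t=np.array(s['tcp_pos']);print(t,np.degrees(np.arctan2(M[1,0],M[0,0])))
d/=np.linalg.norm(d)
c0=(m+[.3887,.2308])/2
T=np.r_[c0-.014*d,t[2]]; print(c0,T,M.T@(T-t))
np.save('w3.npy',c); print('thick px',proj('wrist',[*c0,.018],s)/.64)
E
```

```text
[0.3873884  0.22911461] 8.119409127234944 0.09167747291784967 0.04465657861970968
[0.48244945 0.36043059 0.20768399] 5.497948998894336
[0.3880442 0.2299573] [0.37418454 0.22797999 0.20768399] [-0.12044662  0.12145757 -0.00226271]
thick px [573.05276053 419.16453817]
```

```bash
python3 -m inch '[{"jaw":0.07,"tx":-0.0241,"ty":0.0243,"tz":0,"ax":0,"ay":0,"az":0},{"jaw":0.07,"tx":-0.0241,"ty":0.0243,"tz":0,"ax":0,"ay":0,"az":0},{"jaw":0.07,"tx":-0.0241,"ty":0.0243,"tz":0,"ax":0,"ay":0,"az":0},{"jaw":0.07,"tx":-0.0241,"ty":0.0243,"tz":0,"ax":0,"ay":0,"az":0},{"jaw":0.07,"tx":-0.0241,"ty":0.0243,"tz":0,"ax":0,"ay":0,"az":0},{"jaw":0.07,"tx":0,"ty":0,"tz":0,"ax":0,"ay":0,"az":-3.7},{"jaw":0.07,"tx":0,"ty":0,"tz":0,"ax":0,"ay":0,"az":0},{"jaw":0.07,"tx":0,"ty":0,"tz":0,"ax":0,"ay":0,"az":0}]'
python3 - <<'E'
from h import *
s,c=snap('wrist'); np.save('w4.npy',c); print(s['tcp_pos'],s['tcp_rot'])
cv2.imwrite('pics/j.png',cv2.resize(np.clip((c.astype(float)-60)*1.4,0,255).astype(np.uint8),(800,600))[:,:,::-1])
E
```

```text
clock: 18.2
tcp_pos: [0.3702, 0.2257, 0.1986]
tcp_rot: [3.132, 0.249, -0.001]
wrist_force: [-0.8, 0.4, -0.0]
width: 0.804
finger_force: 0.0
[0.3701817  0.22569557 0.19862584] [ 3.13156993e+00  2.49146607e-01 -7.23876291e-04]
```

View pics/j.png

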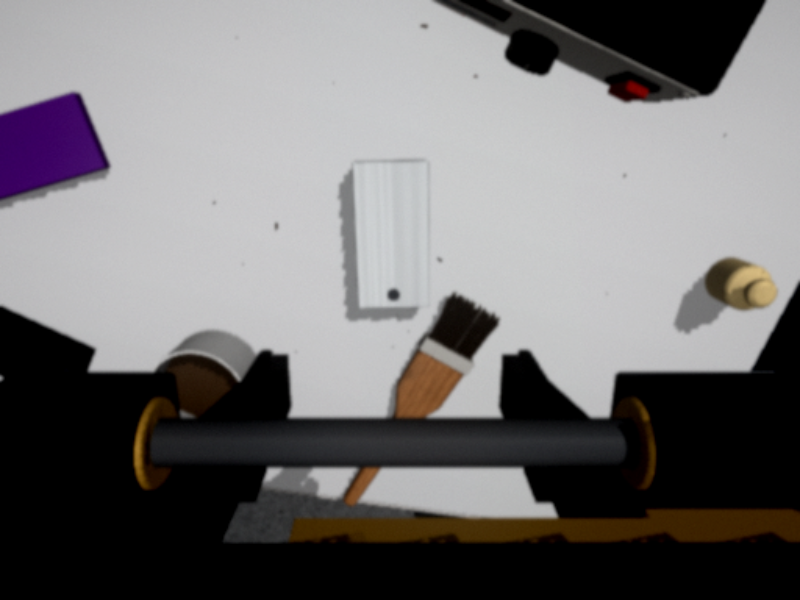

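The thick plate is centred at (392,232) between the jaws. The brush tip (470,300) is just clear of where the fingers will land.

```bash
python3 -m inch '[{"jaw":0.07,"tx":0.004,"ty":0,"tz":0.045,"ax":0,"ay":0,"az":0},{"jaw":0.07,"tx":0,"ty":0,"tz":0.045,"ax":0,"ay":0,"az":0},{"jaw":0.07,"tx":0,"ty":0,"tz":0.045,"ax":0,"ay":0,"az":0},{"jaw":0.07,"tx":0,"ty":0,"tz":0.03,"ax":0,"ay":0,"az":0},{"jaw":0.07,"tx":0,"ty":0,"tz":0.009,"ax":0,"ay":0,"az":0},{"jaw":0.07,"tx":0,"ty":0,"tz":0,"ax":0,"ay":0,"az":0},{"jaw":0.03,"tx":0,"ty":0,"tz":0,"ax":0,"ay":0,"az":0},{"jaw":0.03,"tx":0,"ty":0,"tz":0,"ax":0,"ay":0,"az":0},{"jaw":0.03,"tx":0,"ty":0,"tz":0,"ax":0,"ay":0,"az":0},{"jaw":0.03,"tx":0,"ty":0,"tz":0,"ax":0,"ay":0,"az":0},{"jaw":0.03,"tx":0,"ty":0,"tz":0,"ax":0,"ay":0,"az":0}]' 30
```

```text
clock: 19.35
tcp_pos: [0.3746, 0.2266, 0.0257]
tcp_rot: [-3.131, -0.251, -0.002]
wrist_force: [0.0, -0.1, 3.0]
width: 0.51
finger_force: 29.8
```

```bash
python3 -m inch '[{"jaw":0.03,"tx":0,"ty":0,"tz":-0.02,"ax":0,"ay":0,"az":0},{"jaw":0.03,"tx":0,"ty":0,"tz":-0.035,"ax":0,"ay":0,"az":0},{"jaw":0.03,"tx":0,"ty":0,"tz":-0.04,"ax":0,"ay":0,"az":0},{"jaw":0.03,"tx":0,"ty":0,"tz":-0.035,"ax":0,"ay":0,"az":0},{"jaw":0.03,"tx":0.0259,"ty":-0.0286,"tz":0,"ax":0,"ay":0,"az":0},{"jaw":0.03,"tx":0.0259,"ty":-0.0286,"tz":0,"ax":0,"ay":0,"az":0},{"jaw":0.03,"tx":0.0259,"ty":-0.0286,"tz":0,"ax":0,"ay":0,"az":0},{"jaw":0.03,"tx":0.0259,"ty":-0.0286,"tz":0,"ax":0,"ay":0,"az":0},{"jaw":0.03,"tx":0,"ty":0,"tz":0,"ax":0,"ay":0,"az":3.7},{"jaw":0.03,"tx":0,"ty":0,"tz":0,"ax":0,"ay":0,"az":0},{"jaw":0.03,"tx":0,"ty":0,"tz":0,"ax":0,"ay":0,"az":0},{"jaw":0.03,"tx":0,"ty":0,"tz":0,"ax":0,"ay":0,"az":0}]'
python3 - <<'E'
from h import *
s,c=snap('wrist'); print(s['tcp_pos'],s['tcp_rot'])
cv2.imwrite('pics/k.png',cv2.resize(np.clip((c.astype(float)-20)*1.2,0,255).astype(np.uint8),(800,600))[:,:,::-1])
M=Ro.from_rotvec(s['tcp_rot']).as_matrix();print(np.degrees(np.arctan2(M[1,0],M[0,0])),(M.T@(np.array([.579,.367,0])-s['tcp_pos'])).round(4))
E
```

```text
clock: 20.55
tcp_pos: [0.4576, 0.3552, 0.155]
tcp_rot: [3.138, 0.152, -0.001]
wrist_force: [0.1, -0.7, -2.6]
width: 0.515
finger_force: 29.8
[0.45764304 0.35515745 0.15501219] [ 3.13755638e+00  1.51527091e-01 -9.24251314e-04]
5.529853090278535 [ 1.220e-01 -1.000e-04  1.549e-01]
```

View pics/k.png

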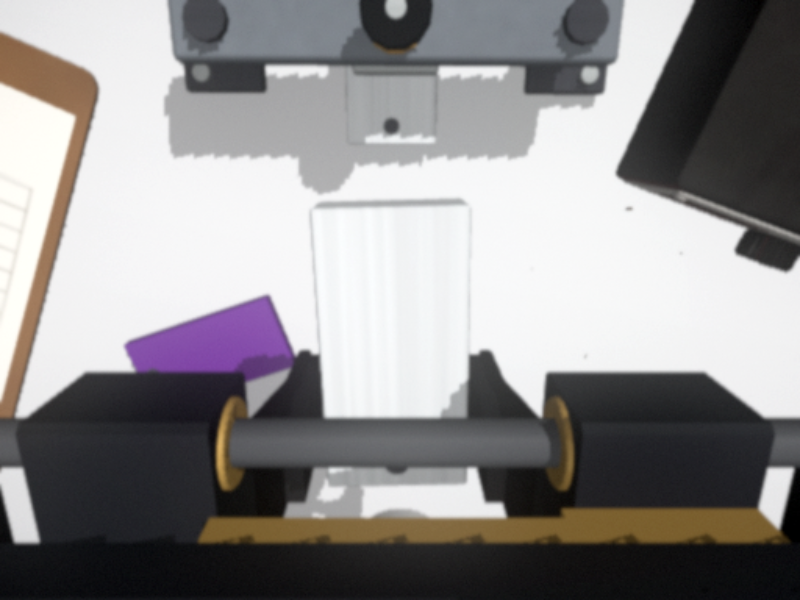

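That image was my eleventh view, one over the limit of 10, so I'll use numbers only from here. It shows the middle plate centred under the foot (rear edge v = 143, centre u = 391, knob at 396) and the thick plate held square. Laying it down.

```bash
python3 -m inch '[{"jaw":0.03,"tx":0,"ty":0,"tz":0.04,"ax":0,"ay":0,"az":0},{"jaw":0.03,"tx":0,"ty":0,"tz":0.04,"ax":0,"ay":0,"az":0},{"jaw":0.03,"tx":0,"ty":0,"tz":0.03,"ax":0,"ay":0,"az":0},{"jaw":0.03,"tx":0,"ty":0,"tz":0.012,"ax":0,"ay":0,"az":0},{"jaw":0.03,"tx":0,"ty":0,"tz":0.004,"ax":0,"ay":0,"az":0},{"jaw":0.03,"tx":0,"ty":0,"tz":0,"ax":0,"ay":0,"az":0},{"jaw":0.03,"tx":0,"ty":0,"tz":0,"ax":0,"ay":0,"az":0}]'
```

```text
clock: 21.3
tcp_pos: [0.4597, 0.3566, 0.0313]
tcp_rot: [-3.136, -0.15, -0.005]
wrist_force: [-0.6, -0.1, -2.3]
width: 0.513
finger_force: 29.8
```

```bash
python3 -m inch '[{"jaw":0.03,"tx":0,"ty":0,"tz":0.003,"ax":0,"ay":0,"az":0},{"jaw":0.03,"tx":0,"ty":0,"tz":0.002,"ax":0,"ay":0,"az":0},{"jaw":0.03,"tx":0,"ty":0,"tz":0,"ax":0,"ay":0,"az":0},{"jaw":0.065,"tx":0,"ty":0,"tz":0,"ax":0,"ay":0,"az":0},{"jaw":0.065,"tx":0,"ty":0,"tz":0,"ax":0,"ay":0,"az":0},{"jaw":0.065,"tx":0,"ty":0,"tz":0,"ax":0,"ay":0,"az":0},{"jaw":0.065,"tx":-0.01,"ty":0,"tz":0,"ax":0,"ay":0,"az":0},{"jaw":0.065,"tx":-0.02,"ty":0,"tz":0,"ax":0,"ay":0,"az":0},{"jaw":0.065,"tx":-0.02,"ty":0,"tz":0,"ax":0,"ay":0,"az":0},{"jaw":0.012,"tx":-0.004,"ty":0,"tz":0,"ax":0,"ay":0,"az":0},{"jaw":0.012,"tx":0,"ty":0,"tz":0,"ax":0,"ay":0,"az":0},{"jaw":0.012,"tx":0,"ty":0,"tz":0,"ax":0,"ay":0,"az":0},{"jaw":0.012,"tx":0,"ty":0,"tz":0,"ax":0,"ay":0,"az":0},{"jaw":0.012,"tx":0,"ty":0,"tz":0,"ax":0,"ay":0,"az":0},{"jaw":0.012,"tx":0,"ty":0,"tz":0,"ax":0,"ay":0,"az":0}]'
```

```text
clock: 22.8
tcp_pos: [0.4049, 0.3506, 0.0242]
tcp_rot: [-3.138, -0.15, -0.0]
wrist_force: [0.7, 0.7, 0.9]
width: 0.289
finger_force: 0.0
```

```bash
python3 -m inch '[{"jaw":0.012,"tx":0.005,"ty":0,"tz":0,"ax":0,"ay":0,"az":0},{"jaw":0.012,"tx":0.005,"ty":0,"tz":0,"ax":0,"ay":0,"az":0},{"jaw":0.012,"tx":0.005,"ty":0,"tz":0,"ax":0,"ay":0,"az":0},{"jaw":0.012,"tx":0.006,"ty":0,"tz":0,"ax":0,"ay":0,"az":0},{"jaw":0.012,"tx":0.006,"ty":0,"tz":0,"ax":0,"ay":0,"az":0},{"jaw":0.012,"tx":0.006,"ty":0,"tz":0,"ax":0,"ay":0,"az":0},{"jaw":0.012,"tx":0.006,"ty":0,"tz":0,"ax":0,"ay":0,"az":0},{"jaw":0.012,"tx":0.006,"ty":0,"tz":0,"ax":0,"ay":0,"az":0},{"jaw":0.012,"tx":0.003,"ty":0,"tz":0,"ax":0,"ay":0,"az":0},{"jaw":0.012,"tx":0.002,"ty":0,"tz":0,"ax":0,"ay":0,"az":0},{"jaw":0.012,"tx":0,"ty":0,"tz":0,"ax":0,"ay":0,"az":0}]'
```

```text
clock: 23.9
tcp_pos: [0.4546, 0.3554, 0.0241]
tcp_rot: [-3.138, -0.15, -0.001]
wrist_force: [-0.8, -1.0, -0.7]
width: 0.139
finger_force: 0.4
```

```bash
python3 -m inch '[{"jaw":0.012,"tx":0.002,"ty":0,"tz":0,"ax":0,"ay":0,"az":0},{"jaw":0.012,"tx":0.002,"ty":0,"tz":0,"ax":0,"ay":0,"az":0},{"jaw":0.012,"tx":0,"ty":0,"tz":0,"ax":0,"ay":0,"az":0}]'
```

```text
clock: 24.2
tcp_pos: [0.4585, 0.3558, 0.0242]
tcp_rot: [-3.138, -0.151, -0.001]
wrist_force: [-1.6, -0.2, -0.8]
width: 0.136
finger_force: 0.7
```

```bash
python3 -m inch '[{"jaw":0.012,"tx":0.002,"ty":0,"tz":0,"ax":0,"ay":0,"az":0},{"jaw":0.012,"tx":0,"ty":0,"tz":0,"ax":0,"ay":0,"az":0}]'
```

```text
clock: 24.4
tcp_pos: [0.4604, 0.356, 0.0242]
tcp_rot: [-3.138, -0.15, -0.001]
wrist_force: [-2.1, -0.8, -1.1]
width: 0.138
finger_force: 0.7
```

```bash
python3 -m inch '[{"jaw":0.012,"tx":0.002,"ty":0,"tz":0,"ax":0,"ay":0,"az":0},{"jaw":0.012,"tx":0,"ty":0,"tz":0,"ax":0,"ay":0,"az":0}]'
```

```text
clock: 24.6
tcp_pos: [0.4625, 0.3562, 0.0242]
tcp_rot: [-3.138, -0.15, -0.001]
wrist_force: [-1.9, 0.9, -1.4]
width: 0.138
finger_force: 0.7
```

```bash
python3 -m inch '[{"jaw":0.012,"tx":0.002,"ty":0,"tz":0,"ax":0,"ay":0,"az":0},{"jaw":0.012,"tx":0,"ty":0,"tz":0,"ax":0,"ay":0,"az":0}]'
```

```text
clock: 24.8
tcp_pos: [0.4645, 0.3564, 0.0242]
tcp_rot: [-3.138, -0.15, -0.001]
wrist_force: [-2.5, -0.2, 0.4]
width: 0.137
finger_force: 0.7
```

```bash
python3 -m inch '[{"jaw":0.012,"tx":0.002,"ty":0,"tz":0,"ax":0,"ay":0,"az":0},{"jaw":0.012,"tx":0,"ty":0,"tz":0,"ax":0,"ay":0,"az":0}]'
```

```text
clock: 25.0
tcp_pos: [0.4665, 0.3566, 0.0242]
tcp_rot: [-3.138, -0.15, -0.001]
wrist_force: [-1.4, 0.3, -1.0]
width: 0.137
finger_force: 0.7
```

```bash
python3 -m inch '[{"jaw":0.012,"tx":0.002,"ty":0,"tz":0,"ax":0,"ay":0,"az":0},{"jaw":0.012,"tx":0,"ty":0,"tz":0,"ax":0,"ay":0,"az":0}]'
```

```text
clock: 25.2
tcp_pos: [0.4685, 0.3568, 0.0242]
tcp_rot: [-3.138, -0.15, -0.001]
wrist_force: [-1.6, 0.4, -0.6]
width: 0.136
finger_force: 0.7
```

```bash
python3 -m inch '[{"jaw":0.012,"tx":0.002,"ty":0,"tz":0,"ax":0,"ay":0,"az":0},{"jaw":0.012,"tx":0.002,"ty":0,"tz":0,"ax":0,"ay":0,"az":0},{"jaw":0.012,"tx":0,"ty":0,"tz":0,"ax":0,"ay":0,"az":0}]'
```

```text
clock: 25.5
tcp_pos: [0.4726, 0.3572, 0.0242]
tcp_rot: [-3.138, -0.15, -0.001]
wrist_force: [-2.0, -0.4, 0.5]
width: 0.139
finger_force: 0.7
```

```bash
python3 -m inch '[{"jaw":0.012,"tx":0.002,"ty":0,"tz":0,"ax":0,"ay":0,"az":0},{"jaw":0.012,"tx":0.002,"ty":0,"tz":0,"ax":0,"ay":0,"az":0},{"jaw":0.012,"tx":0.002,"ty":0,"tz":0,"ax":0,"ay":0,"az":0},{"jaw":0.012,"tx":0,"ty":0,"tz":0,"ax":0,"ay":0,"az":0}]'
```

```text
clock: 25.9
tcp_pos: [0.4786, 0.3578, 0.0242]
tcp_rot: [-3.138, -0.15, -0.001]
wrist_force: [-1.0, -0.1, -1.0]
width: 0.136
finger_force: 0.7
```

The thick plate is about 17 mm past the foot's front face with only friction, so it fits as well. Pushing it to the middle.

```bash
python3 -m inch '[{"jaw":0.012,"tx":0.005,"ty":0,"tz":0,"ax":0,"ay":0,"az":0},{"jaw":0.012,"tx":0.005,"ty":0,"tz":0,"ax":0,"ay":0,"az":0},{"jaw":0.012,"tx":0.005,"ty":0,"tz":0,"ax":0,"ay":0,"az":0},{"jaw":0.012,"tx":0.005,"ty":0,"tz":0,"ax":0,"ay":0,"az":0},{"jaw":0.012,"tx":0.005,"ty":0,"tz":0,"ax":0,"ay":0,"az":0},{"jaw":0.012,"tx":0.005,"ty":0,"tz":0,"ax":0,"ay":0,"az":0},{"jaw":0.012,"tx":0.005,"ty":0,"tz":0,"ax":0,"ay":0,"az":0},{"jaw":0.012,"tx":0.004,"ty":0,"tz":0,"ax":0,"ay":0,"az":0},{"jaw":0.012,"tx":0.003,"ty":0,"tz":0,"ax":0,"ay":0,"az":0},{"jaw":0.012,"tx":0.002,"ty":0,"tz":0,"ax":0,"ay":0,"az":0},{"jaw":0.012,"tx":0,"ty":0,"tz":0,"ax":0,"ay":0,"az":0}]'
```

```text
clock: 27.0
tcp_pos: [0.5224, 0.362, 0.0243]
tcp_rot: [-3.138, -0.15, -0.001]
wrist_force: [0.4, -0.9, -0.7]
width: 0.14
finger_force: 0.4
```

```bash
python3 -m inch '[{"jaw":0.012,"tx":-0.02,"ty":0,"tz":0,"ax":0,"ay":0,"az":0},{"jaw":0.012,"tx":-0.025,"ty":0,"tz":0,"ax":0,"ay":0,"az":0},{"jaw":0.012,"tx":-0.02,"ty":0,"tz":-0.03,"ax":0,"ay":0,"az":0},{"jaw":0.012,"tx":0,"ty":0,"tz":-0.04,"ax":0,"ay":0,"az":0},{"jaw":0.012,"tx":0,"ty":0,"tz":-0.04,"ax":0,"ay":0,"az":0},{"jaw":0.012,"tx":0,"ty":0,"tz":-0.02,"ax":0,"ay":0,"az":0},{"jaw":0.012,"tx":0,"ty":0,"tz":0,"ax":0,"ay":0,"az":0},{"jaw":0.012,"tx":0,"ty":0,"tz":0,"ax":0,"ay":0,"az":0},{"jaw":0.012,"tx":0,"ty":0,"tz":0,"ax":0,"ay":0,"az":0}]'
python3 - <<'E'
from h import *
s,c=snap('wrist'); np.save('w5.npy',c); print(s['tcp_pos'],s['tcp_rot'])
P=lambda al,la,z: np.array([.579+al*.9954-la*.0958,.367+al*.0958+la*.9954,z])
g=c.max(2)
for z,al in((.018,-.045),(0,-.045),(.05,-.025)): print('pred',z,proj('wrist',P(al,0,z),s).round(1))
u,v=proj('wrist',P(-.045,0,.018),s).astype(int)
for du in(-15,0,10): print('col',u+du,v-25,g[v-25:v+14,u+du].tolist())
for dv in(-8,-12): print('row',v+dv,u-45,g[v+dv,u-45:u+46].tolist())
E
```

```text
clock: 27.9
tcp_pos: [0.4564, 0.3552, 0.1525]
tcp_rot: [3.137, 0.15, -0.003]
wrist_force: [-0.1, 0.0, -0.3]
width: 0.135
finger_force: 0.0
[0.45640036 0.35515583 0.15253611] [ 3.13684620e+00  1.50357227e-01 -3.08943718e-03]
pred 0.018 [252.6  85.7]
pred 0 [252.6  85.8]
pred 0.05 [252.6  54.1]
col 237 60 [173, 173, 173, 173, 173, 173, 173, 174, 175, 172, 173, 173, 174, 173, 174, 174, 173, 175, 183, 201, 219, 223, 225, 223, 223, 218, 198, 176, 172, 175, 175, 176, 176, 174, 175, 177, 176, 177, 177]
col 252 60 [172, 174, 173, 173, 173, 172, 173, 173, 167, 149, 117, 95, 87, 86, 86, 87, 87, 87, 93, 123, 173, 216, 229, 233, 232, 227, 209, 182, 173, 175, 176, 175, 177, 175, 175, 176, 177, 176, 176]
col 262 60 [168, 168, 168, 168, 169, 169, 169, 168, 169, 169, 170, 171, 169, 170, 170, 170, 171, 171, 172, 181, 204, 224, 231, 231, 230, 223, 204, 181, 172, 175, 175, 177, 177, 177, 176, 178, 178, 178, 177]
row 77 207 [172, 173, 173, 173, 172, 172, 173, 171, 172, 172, 173, 172, 173, 174, 173, 166, 158, 163, 171, 173, 174, 172, 173, 168, 169, 170, 173, 173, 172, 173, 175, 176, 177, 176, 179, 182, 185, 195, 205, 204, 187, 151, 114, 95, 88, 87, 90, 92, 98, 115, 143, 171, 184, 178, 170, 171, 171, 170, 172, 172, 171, 173, 178, 180, 180, 181, 186, 179, 173, 171, 172, 173, 174, 169, 160, 158, 168, 174, 174, 174, 174, 174, 174, 173, 173, 175, 174, 173, 174, 173, 172]
row 73 207 [172, 173, 172, 173, 171, 172, 171, 173, 172, 172, 172, 172, 172, 171, 172, 164, 157, 163, 170, 173, 172, 172, 171, 169, 169, 170, 172, 173, 171, 171, 173, 176, 174, 172, 171, 170, 172, 174, 175, 168, 150, 122, 98, 88, 86, 86, 85, 84, 87, 95, 121, 152, 165, 168, 168, 170, 169, 169, 170, 171, 171, 169, 168, 168, 167, 165, 167, 170, 173, 173, 171, 172, 173, 166, 155, 152, 164, 171, 173, 173, 172, 173, 172, 173, 172, 172, 172, 172, 173, 173, 174]
```

The plate's rear edge is at v = 86.5 against 85.7 predicted, its sides at u = 223 and 282, so it is centred sideways and about 2 mm short lengthwise. I'll nudge it 2.5 mm, then retreat.

```bash
python3 -m inch '[{"jaw":0.012,"tx":0,"ty":0,"tz":0.04,"ax":0,"ay":0,"az":0},{"jaw":0.012,"tx":0,"ty":0,"tz":0.04,"ax":0,"ay":0,"az":0},{"jaw":0.012,"tx":0,"ty":0,"tz":0.03,"ax":0,"ay":0,"az":0},{"jaw":0.012,"tx":0,"ty":0,"tz":0.018,"ax":0,"ay":0,"az":0},{"jaw":0.012,"tx":0.02,"ty":0,"tz":0,"ax":0,"ay":0,"az":0},{"jaw":0.012,"tx":0.02,"ty":0,"tz":0,"ax":0,"ay":0,"az":0},{"jaw":0.012,"tx":0.015,"ty":0,"tz":0,"ax":0,"ay":0,"az":0},{"jaw":0.012,"tx":0.006,"ty":0,"tz":0,"ax":0,"ay":0,"az":0},{"jaw":0.012,"tx":0.004,"ty":0,"tz":0,"ax":0,"ay":0,"az":0},{"jaw":0.012,"tx":0.0015,"ty":0,"tz":0,"ax":0,"ay":0,"az":0},{"jaw":0.012,"tx":0,"ty":0,"tz":0,"ax":0,"ay":0,"az":0}]'
```

```text
clock: 29.05
tcp_pos: [0.5225, 0.3619, 0.0255]
tcp_rot: [3.137, 0.151, -0.002]
wrist_force: [0.4, -0.3, -0.3]
width: 0.14
finger_force: 0.0
```

```bash
python3 -m inch '[{"jaw":0.012,"tx":0.0015,"ty":0,"tz":0,"ax":0,"ay":0,"az":0},{"jaw":0.012,"tx":0.001,"ty":0,"tz":0,"ax":0,"ay":0,"az":0},{"jaw":0.012,"tx":0,"ty":0,"tz":0,"ax":0,"ay":0,"az":0},{"jaw":0.012,"tx":-0.02,"ty":0,"tz":0,"ax":0,"ay":0,"az":0},{"jaw":0.012,"tx":-0.025,"ty":0,"tz":0,"ax":0,"ay":0,"az":0},{"jaw":0.012,"tx":-0.02,"ty":0,"tz":-0.03,"ax":0,"ay":0,"az":0},{"jaw":0.012,"tx":0,"ty":0,"tz":-0.04,"ax":0,"ay":0,"az":0},{"jaw":0.012,"tx":0,"ty":0,"tz":-0.04,"ax":0,"ay":0,"az":0},{"jaw":0.012,"tx":0,"ty":0,"tz":-0.02,"ax":0,"ay":0,"az":0},{"jaw":0.012,"tx":0,"ty":0,"tz":0,"ax":0,"ay":0,"az":0},{"jaw":0.012,"tx":0,"ty":0,"tz":0,"ax":0,"ay":0,"az":0},{"jaw":0.012,"tx":0,"ty":0,"tz":0,"ax":0,"ay":0,"az":0}]'
python3 - <<'E'
from h import *
s,c=snap('wrist'); g=c.max(2); print(s['tcp_pos'],s['clock'])
P=lambda al,la,z: np.array([.579+al*.9954-la*.0958,.367+al*.0958+la*.9954,z])
print(proj('wrist',P(-.045,0,.018),s).round(1))
for u in(237,262): print(g[75:92,u].tolist())
_,b=snap('side'); a=np.load('side0.npy')
# bystanders unchanged in side view?
d=np.abs(b.astype(int)-a).max(2)
for n,(u,v) in dict(jar=(286,287),weight=(445,262),tin=(514,357)).items():
    u,v=int(u*.64),int(v*.64); print(n,d[v-16:v+16,u-12:u+12].mean().round(1))
# thin/middle far ends behind the bar, along stop axis
for al in np.arange(.04,.26,.01): 
    q=proj('side',P(al,0,.013)).astype(int); print(int(al*1000),b[q[1],q[0]].max(),end=' | ')
E
```

```text
clock: 30.25
tcp_pos: [0.4603, 0.3556, 0.1544]
tcp_rot: [3.137, 0.15, -0.003]
wrist_force: [0.0, -0.7, -0.3]
width: 0.14
finger_force: 0.0
[0.4602906  0.35555147 0.15444286] 30.25
[252.6  90.9]
[175, 174, 174, 175, 173, 174, 174, 175, 176, 184, 203, 216, 205, 181, 167, 169, 175]
[169, 170, 171, 170, 171, 171, 171, 171, 171, 180, 201, 218, 211, 184, 168, 172, 175]
jar 4.4
weight 55.6
tin 9.3
40 227 | 50 230 | 60 230 | 70 224 | 80 227 | 90 226 | 100 226 | 110 227 | 120 227 | 130 226 | 140 221 | 150 228 | 160 226 | 170 227 | 180 228 | 190 228 | 200 229 | 210 229 | 220 228 | 230 238 | 240 172 | 250 126 |
```

```bash
python3 - <<'E'
from h import *
s0=dict(tcp_pos=[.41308557,.10100675,.19988649],tcp_rot=[-3.14088917,.0599976869,-.00147798397])
s1=dict(tcp_pos=[.3701817,.22569557,.19862584],tcp_rot=[3.13156993,.249146607,-.000723876])
print(ray('wrist',547*.64,301*.64,.038,s0),ray('wrist',761*.64,293*.64,.038,s1))
_,a=snap('top'); t=np.load('top0.npy'); d=np.abs(a.astype(int)-t).max(2)
for n,(u,v) in dict(jar=(416,165),weight=(536,377),tin=(321,462)).items():
    u,v=int(u*.64),int(v*.64); print(n,d[v-10:v+10,u-10:u+10].mean().round(1))
E
```

```text
[0.39370876 0.01206884 0.038     ] [0.39312977 0.01245561 0.038     ]
jar 23.0
weight 22.3
tin 27.3
```

The weight measures the same before and after the middle-plate grasp, so the image differences are the arm blocking the view. Handing in.

```bash
python3 -c "
from bench import order
print(order.hand_in())"
```

```text
the job is handed in; nothing more can be done
None
```

All three plates went in, so the foot stands at least 18 mm above the worktop (18–21 mm given the stop's range); the thickest plate was left within about 2 mm of the middle of the foot, and the job was handed in at about 30 s. The weight measured unmoved and the arm went nowhere near the jar, but it passed within about 10 cm of the tin, and neither has a clean final check because the arm blocked both views; I also viewed 11 pictures, one over the limit of 10.

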